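# Level the sprung plate with a spirit level

## Robot

A 6-joint arm with a two-finger parallel gripper is mounted at the origin on a cart in front of the work surface, level with it; the furniture and walls round the work are solid. World frame = base frame: x ahead of the robot, y to its left, z up, the work surface at z = 0. Lengths are in m, angles in degrees, forces in N, time in s.
With the tool pointing down it reaches from about 0.3 to 0.75 m from the base axis. Payload 8.5 kg.
Tool frame: the origin (TCP) lies between the finger pads; the fingertips stand 19 mm ahead of it and the grasp point (between the pads) is the TCP; z points along the fingers, y is the line along which they close (so a half turn about z gives the same grasp; the last joint's range is limited). The gripper opens to 85 mm and grips with 20 to 120 N. Pads are 22 mm wide; open, the fingers measure 114 mm over their backs; the gripper's body (76 mm by 85 mm) begins 54 mm behind the grasp point. The pads swing forward as they close: fully open they stand 13 mm farther back than shut.
Start: joints at [55.101, 21.807, 74.336, -0, 83.858, -12.336], TCP at [0.211, 0.508, 0.25] pointing down, gripper open.
Joint ranges: [-178.18, 178.18], [-50.72, 133.34], [12.68, 142.11], [-81.47, 261.47], [9.98, 163.14], [-165.26, 165.26]. Speed limits (degrees/s): [136.94, 136.94, 180, 180, 180, 180].

## Interface

Orientations are given as a 3x3 rotation matrix whose columns are the frame's x, y, z axes.
In Python, from rig import env, optics gives the robot as it stands.
- The arm moves only by the tool arm_command, never from a script. Its argument "commands" is one flat list of numbers, 7 for each row, row after row: the closure, from -1 (fully open) to 1 (shut), so that 0 is half open, then the shift along the tool's x, y, z as a fraction of full scale, then the turn, a rotation vector about the tool's x, y, z as a fraction of full scale. A call has 1 to 12 rows; each row is the pose to reach, as a shift and turn from the pose commanded when the call began, along the tool's axes at that moment; what a row does not reach only later rows make up. Full scale, the value 1, is 500 mm for a shift and 120 degrees for a turn. A row lasts 1/12 s, in which the tool goes at most 41.7 mm and 7.16 degrees, less where a joint would pass 70% of its speed; a pose out of reach is approached as far as the arm can. A call with a number of a shift or a turn outside -1 to 1 is refused whole. A call with a gripper value outside its range is refused whole. The fingers move at their own pace and stop on an object; "newtons" is the grip in N (left out, the last holds). Time passes only in rows, so rows that repeat a pose let the fingers close. It gives the time, the measured TCP pose, the force, the opening and the grip force at its end, in the units of the state.
- env.observe(): the state, without advancing time (a new reading comes with each control period).
- optics.get_image(name): name is "scene" or "top" or "wrist"; returns a dict with "image" (480x640x3 uint8, red, green, blue), "intrinsics" (3x3 intrinsics, pixels), "origin" and "orientation" of the camera in the world; the wrist camera has in their place "tool_from_camera" (4x4, takes a point from camera to tool coordinates, whose origin is the TCP and whose axes are the flange's). Camera axes: x right, y down, z forward; pixel columns grow to the right and rows downward; lengths in m; the calibration is good to about 2 mm. A picture is of the moment at which its call begins: read the wrist's pose just before it. There is no depth.
- env.close_job(): hands the job in; it is judged then, once.
The state is a dict: "time_s": time; "q": joint angles; "qvel": joint speeds; "joint_efforts": joint torques, N m; "position": TCP position; "tool_rot": TCP orientation; "ft_force": force on the tool from outside, world axes, zero at the start; "wrist_torque": the same for the moment, N m; "grip_width": finger opening in m; "gripper_force": force on a finger pad.
Only numpy, scipy, OpenCV 4.12 (cv2) and the standard library are available. Lean on these libraries where they do the work, as an engineer would, in place of code of your own. Each camera call takes 0.05 s, during which the arm holds its last target. There are 200 camera calls.

## Task

Stand the spirit level lengthwise on the hinged plate, between the hinge and the knob, and let go of it. Then take hold of the knob, press it down so that the plate's foot rests on the base, and turn it until the level's bubble lies centred between its two lines. Finish while still holding the knob and pressing it down, the bubble centred; leave the other loose things where they are.

Things in the scene. Friction and masses are not known exactly. Their poses are not given: they have to be found in the camera images.
- level_center (a point): centre (half-way up) of the loose spirit level: aluminium bar 150 mm long (its x), 24 mm wide (y), 38 mm high (z), 0.25 kg, black end caps, standing upright on the bench. A vial along x in its top shows the bubble, with a black line 10.5 mm either side of the middle. A dark round plug goes through its +x half.
- bubble (a joint): position (m) of the bubble (15 mm long) along the level's x axis, 0 = midway between the two lines, + = toward the level's +x end; at most 0.022 either way. The bubble moves toward the higher end, about 0.83 mm for each milliradian of tilt along the level, and settles within about 1 s.
- plate_seat (a point): middle of the plate's free top, where the middle of the level's underside belongs, level's x along this y, either way round. Plate 120 mm (x) by 235 mm (y), aluminium, hinged about x near its -y end, 90 mm from here; top 10 mm above the hinge axis, 52 mm above the bench when level. A spring holds the +y end tilted up by 0.05 rad when unpressed; it rises and falls with the plate.
- knob_grip (a point): centre of the grip of the round black fluted knob at the plate's +y end, 128 mm along y from plate_seat; axes turn with the knob. Grip 36 mm in diameter, 26 mm high, this point half-way up, above a flange 52 mm across and 6 mm thick whose underside is 19 mm below this point, 3 mm over the plate. Turns stiffly (0.12 N m); can be gripped at any yaw.
- knob: the same knob; origin on its axis at the flange's underside. Turned clockwise from above it screws the foot down and raises the +y end of the pressed plate by 4 mm per rad of turn (0.018 rad of tilt per rad); counterclockwise lowers it. At the start the foot is screwed up too far by 0.4 to 1.3 rad of turn, so the pressed plate leans down at the knob end.
- foot: steel foot, 22 mm wide, under the plate below the knob; origin at the centre of its underside. Pressing the knob with 4 to 6 N overcomes the spring and brings the foot down onto the base's pad, 15.5 mm above the bench (10 to 15 N of push holds it there firmly); unpressed it hangs 10 to 16 mm clear.
- stand: the fixed base, 120 x 280 x 14 mm; origin at the centre of its underside, y toward the knob end.
- bearing: bystander: steel ball bearing, 53 mm across, 16 mm high, lying flat
- padlock: bystander: padlock lying flat, 75 x 45 x 20 mm

How it is judged (in metres and radians):
On the way:
1. the spirit level stands lengthwise on the plate and is let go (z of level_center in the frame of plate_seat between 0.015 and 0.023 m and angle between the x axis of level_center and the y axis of plate_seat, either way round below 0.25 rad and angle between the z axis of level_center and the z axis of plate_seat, either way round below 0.03 rad and x of level_center in the frame of plate_seat between -0.045 and 0.045 m and y of level_center in the frame of plate_seat between -0.04 and 0.02 m and distance between the grasp point and level_center above 0.05 m), for 0.2 s.
At the end, for the whole second after the job is handed in: The level stands lengthwise (within 0.25 rad) on the plate, its middle within 20 mm of the seat along the plate (40 toward the hinge), 45 mm across; the fingers hold the knob and the foot bears on the base (over 1 N); plate level within 8 mrad, bubble within 3.5 mm of the middle (value of joint bubble between -0.0035 and 0.0035 m and angle between plate_seat's own z axis and vertical below 0.008 rad and contact force between foot and stand above 1 N and contact force between the fingers and knob above 2 N and distance between the grasp point and knob_grip below 0.035 m and z of level_center in the frame of plate_seat between 0.015 and 0.023 m and angle between the x axis of level_center and the y axis of plate_seat, either way round below 0.25 rad and angle between the z axis of level_center and the z axis of plate_seat, either way round below 0.03 rad and x of level_center in the frame of plate_seat between -0.045 and 0.045 m and y of level_center in the frame of plate_seat between -0.04 and 0.02 m); the arm keeps its last pose, push and grip.
It fails at once if a bystander is pushed away (more than 30 mm) (distance of any of bearing, padlock from where it was at the start of the episode above 0.03 m).
It also fails if it takes over 54 s, if anything falls off the work surface, if the arm or the gripper's body presses on something with over 40 N, if the wrist force passes 120 N, or if a joint passes its speed limit or range.

## Working session

There is one attempt and no reset: what is moved stays moved. The work goes in short steps, Python scripts to look and compute and a tool call to move; the robot and the scene stay as the last step left them, time stands still between calls to the robot, and variables do not carry over. Pictures are saved under pics/ and viewed, at most 10 in all, crops included, and the job is handed in when it is done.

Besides the shell and the picture viewer there is one more tool, called after "Emit:" as name(argument=value, ...) on one line, values as JSON. arm_command: Moves the arm, as the interface text tells. Shift numbers are shares of 500 mm and turn numbers shares of 120 degrees, none past 1 either way. Its arguments: {"type":"object","properties":{"commands":{"type":"array","items":{"type":"number"}},"newtons":{"type":"number"}},"required":["commands"]}

```bash
mkdir -p pics; ls; cat > h.py <<'E'
import numpy as np, cv2
from rig import env, optics
def snap(name,fn):
    s=env.observe(); d=optics.get_image(name)
    cv2.imwrite('pics/'+fn,cv2.cvtColor(d['image'],cv2.COLOR_RGB2BGR))
    K=np.array(d['intrinsics'])
    if name=='wrist':
        T=np.array(d['tool_from_camera']);R=np.array(s['tool_rot']);p=np.array(s['position'])
        O=p+R@T[:3,3];C=R@T[:3,:3]
    else: O=np.array(d['origin']);C=np.array(d['orientation'])
    np.savez('pics/'+fn+'.npz',K=K,O=O,C=C)
    return s
def ray(fn,uv,z):
    f=np.load('pics/'+fn+'.npz');d=f['C']@np.linalg.solve(f['K'],[uv[0],uv[1],1.])
    return f['O']+d*(z-f['O'][2])/d[2]
def proj(fn,P):
    f=np.load('pics/'+fn+'.npz');c=f['K']@(f['C'].T@(np.array(P)-f['O']));return c[:2]/c[2]
E
python3 - <<'E'
from h import *
s=snap('top','top0.png');snap('scene','scene0.png');print(s)
for n in('top0','scene0'):
    f=np.load(f'pics/{n}.png.npz');print(f['K'][0,0],f['O'],f['C'])
E
```

```text
pics
{'time_s': 0.0, 'q': array([ 5.51016294e+01,  2.18432332e+01,  7.43851923e+01, -1.36983774e-04,
        8.38586097e+01, -1.23331701e+01]), 'qvel': array([ 0.04968115,  0.02129633, -0.01342843, -0.06511088, -0.04002208,
       -0.02048479]), 'joint_efforts': array([-2.49844588e-04, -4.48456800e+01, -2.31275350e+01, -1.17545537e-04,
        4.75060995e-03, -4.65498181e-05]), 'position': array([0.21087779, 0.50767913, 0.24968816]), 'tool_rot': array([[-9.23443414e-01,  3.83733643e-01, -8.67132981e-04],
       [ 3.83734488e-01,  9.23442628e-01, -1.24723619e-03],
       [ 3.22141073e-04, -1.48450087e-03, -9.99998846e-01]]), 'ft_force': array([0.51760516, 0.32223938, 0.19591141]), 'wrist_torque': array([ 0.02917609,  0.03527969, -0.05570832]), 'gripper_force': 0.0, 'grip_width': 0.08572619780245107}
554.7982511107068 [ 0.431955   -0.10346929  1.00977595] [[ 0.0145026  -0.99430643  0.10556707]
 [-0.99923938 -0.01823427 -0.03446987]
 [ 0.03619855 -0.10498687 -0.99381458]]
532.8066112937696 [-0.1685888  -0.65262759  0.49729423] [[ 0.59043556 -0.3461472   0.72908708]
 [-0.80696912 -0.2378996   0.54055955]
 [-0.01366365 -0.90751633 -0.41979448]]
```

View pics/top0.png

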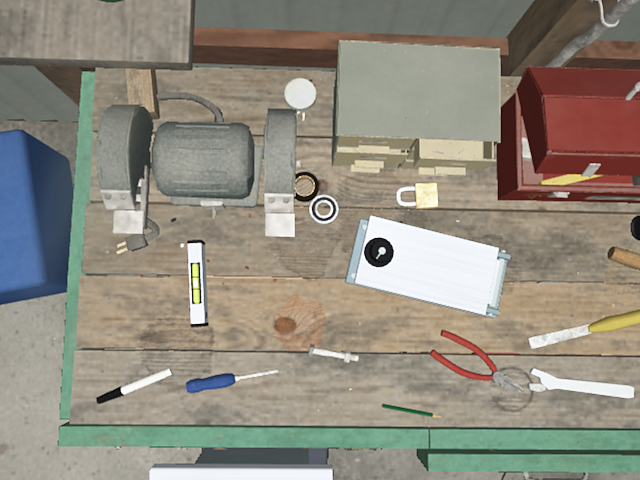

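View pics/scene0.png

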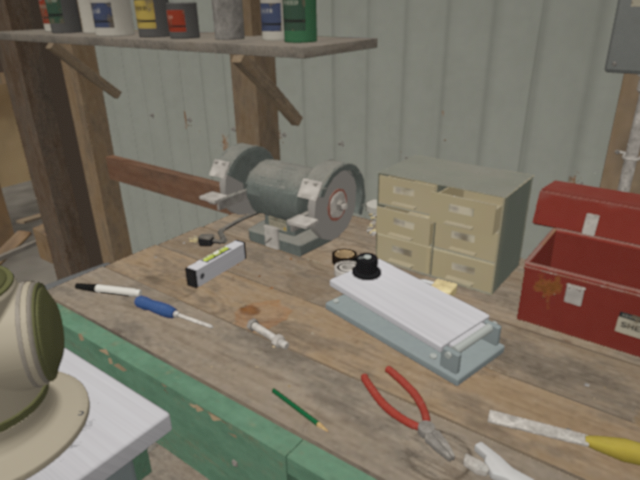

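The top view shows the level centred near (197,283), lying along the image vertical. The knob is at (378,252) and the plate's corners are near (370,216), (508,256), (493,316) and (348,281). The bearing is at (323,208) and the padlock at (420,195).

```bash
python3 - <<'E'
from h import *
n='top0.png'
a=ray(n,(195.5,241.5),.038);b=ray(n,(198.5,325),.038);c=(a+b)/2;d=a-b
print('level',a,b,c,np.linalg.norm(d),np.degrees(np.arctan2(d[1],d[0])))
k=ray(n,(378,252),.098);print('knob',k)
P=[ray(n,(370,216),.063),ray(n,(504,251),.05),ray(n,(490,314),.05),ray(n,(349,281),.063)]
print(P, [np.linalg.norm(P[i]-P[i-1]) for i in range(4)])
print('bearing',ray(n,(323,208),.016),'padlock',ray(n,(427,195),.02))
im=cv2.imread('pics/'+n); 
cv2.imwrite('pics/c.png',np.hstack([cv2.resize(im[225:345,150:250],None,fx=4,fy=4,interpolation=2)[:480,:],np.zeros((480,0,3),np.uint8),cv2.resize(im[200:320,340:440],None,fx=4,fy=4,interpolation=2)]))
f=np.load('pics/top0.png.npz')
E
```

```text
level [0.54076786 0.08797146 0.038     ] [0.39614559 0.07724609 0.038     ] [0.46845673 0.08260877 0.038     ] 0.14501942124876752 4.24136255375294
knob [ 0.52214989 -0.2247172   0.098     ]
[array([ 0.58802799, -0.21518794,  0.063     ]), array([ 0.53267721, -0.45377486,  0.05      ]), array([ 0.42218714, -0.42694857,  0.05      ]), array([ 0.47492573, -0.17982465,  0.063     ])] [np.float64(0.11850183549719942), np.float64(0.2452680749460042), np.float64(0.11370006745143664), np.float64(0.2530229022652652)]
bearing [ 0.60872362 -0.13500892  0.016     ] padlock [ 0.63602829 -0.32445973  0.02      ]
```

View pics/c.png

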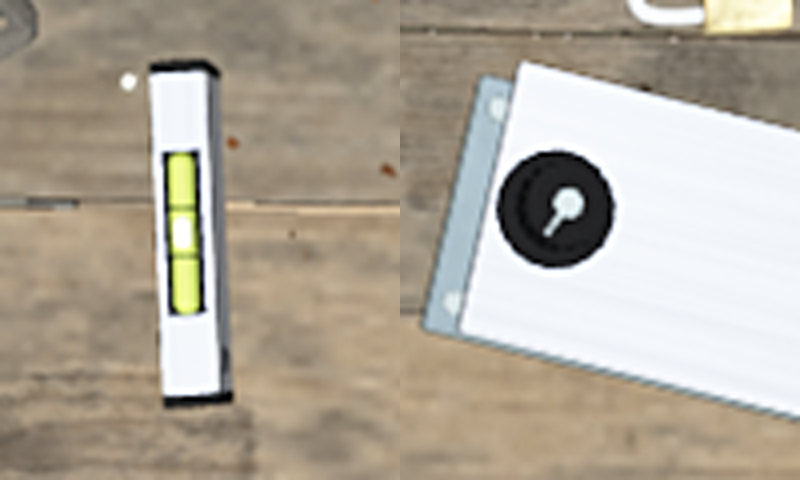

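```bash
cat >> h.py <<'E'
from scipy.spatial.transform import Rotation as Ro
def down(yaw,pre=None):  # tool pointing down, tool y (closing) at world yaw deg
    c,s=np.cos(np.radians(yaw)),np.sin(np.radians(yaw))
    y=np.array([c,s,0]);z=np.array([0,0,-1.]);return np.c_[np.cross(y,z),y,z]
def plan(pos,R):
    s=env.observe();R0=np.array(s['tool_rot']);d=R0.T@(np.array(pos)-s['position'])
    rv=Ro.from_matrix(R0.T@R).as_rotvec(degrees=True)
    print('rows',max(np.linalg.norm(d)/.0417,np.linalg.norm(rv)/7.16),np.round(d/.5,4),np.round(rv/120,4))
E
python3 - <<'E'
from h import *
n='top0.png'
a=ray(n,(195,241),.038);b=ray(n,(198,325.75),.038);c=(a+b)/2;d=a-b
print('level',c,np.linalg.norm(d),np.degrees(np.arctan2(d[1],d[0])))
A=ray(n,(370,215.5),.064);B=ray(n,(355.5,282),.064);d=A-B
print(A,B,np.linalg.norm(d),np.degrees(np.arctan2(d[1],d[0])))
# long edge near: fit
im=cv2.imread('pics/'+n)
k=ray(n,(379,252.5),.098);print(k)
print(ray(n,(378,252),.098),'flange ctr', ray(n,(379.2,252.3),.07))
plan([c[0],c[1],.15],down(94.2))
E
```

```text
level [0.46824328 0.08346275 0.038     ] 0.14717533628710844 4.216594257788056
[ 0.58873867 -0.21506488  0.064     ] [ 0.47335363 -0.19088329  0.064     ] 0.1178917115686207 -11.836344584352917
[ 0.52134703 -0.22638538  0.098     ]
[ 0.52214989 -0.2247172   0.098     ] flange ctr [ 0.52444172 -0.23050184  0.07      ]
rows 12.137756300118017 [-0.8009 -0.5858  0.2001] [-0.0006 -0.0003 -0.223 ]
```

Emit:
arm_command(commands=[-1, -0.801, -0.586, 0.2, 0, 0, -0.223, -1, -0.801, -0.586, 0.2, 0, 0, -0.223, -1, -0.801, -0.586, 0.2, 0, 0, -0.223, -1, -0.801, -0.586, 0.2, 0, 0, -0.223, -1, -0.801, -0.586, 0.2, 0, 0, -0.223, -1, -0.801, -0.586, 0.2, 0, 0, -0.223, -1, -0.801, -0.586, 0.2, 0, 0, -0.223, -1, -0.801, -0.586, 0.2, 0, 0, -0.223, -1, -0.801, -0.586, 0.2, 0, 0, -0.223, -1, -0.801, -0.586, 0.2, 0, 0, -0.223, -1, -0.801, -0.586, 0.2, 0, 0, -0.223, -1, -0.801, -0.586, 0.2, 0, 0, -0.223])

```text
time_s: 1.1
position: [0.4574, 0.1009, 0.1544]
tool_rot: [[-0.997, -0.073, -0.0], [-0.073, 0.997, 0.0], [0.0, 0.0, -1.0]]
ft_force: [0.7, 0.7, 0.2]
grip_width: 0.0856
gripper_force: 0.0
```

Emit:
arm_command(commands=[-1, 0, 0, 0, 0, 0, 0, -1, 0, 0, 0, 0, 0, 0])

```text
time_s: 1.27
position: [0.4573, 0.1013, 0.1541]
tool_rot: [[-0.998, -0.069, -0.002], [-0.069, 0.998, 0.0], [0.002, 0.0, -1.0]]
ft_force: [0.3, 1.0, 0.3]
grip_width: 0.0855
gripper_force: 0.0
```

```bash
python3 - <<'E'
from h import *
s=snap('wrist','w1.png');print(s['time_s'],s['position'],s['tool_rot'])
plan([.4682,.0835,.028],down(94.2))
for P in ([.4682,.0835,.038],[.4682+.0748,.0835+.0055,.038],[.4682-.0748,.0835-.0055,.038]): print(proj('w1.png',P))
E
```

```text
1.2667 [0.45725998 0.10131325 0.15412458] [[-9.97582745e-01 -6.94684289e-02 -1.67460616e-03]
 [-6.94687266e-02  9.97584123e-01  1.20202617e-04]
 [ 1.66221023e-03  2.36244814e-04 -9.99998591e-01]]
rows 3.080527991678772 [-0.0207 -0.0398  0.253 ] [ 0.0002 -0.0006 -0.0008]
[294.33227869 255.68913482]
[296.73598145 349.41293194]
[291.49427239 145.03122392]
```

View pics/w1.png

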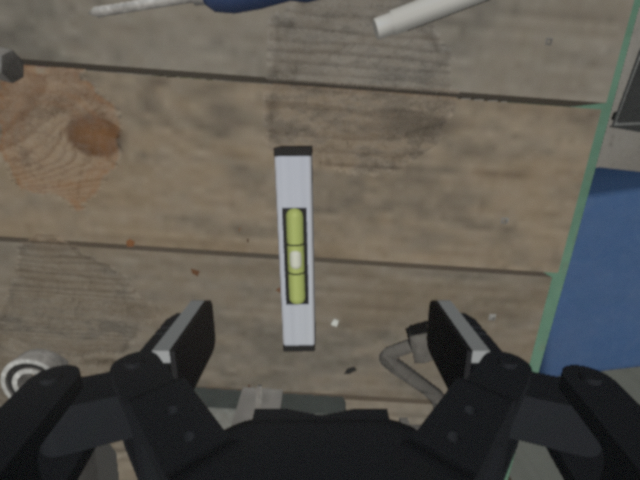

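Emit:
arm_command(commands=[-1, -0.021, -0.04, 0.1, 0, 0, 0, -1, -0.021, -0.04, 0.253, 0, 0, 0, -1, -0.021, -0.04, 0.253, 0, 0, 0, -1, -0.021, -0.04, 0.253, 0, 0, 0, -1, -0.021, -0.04, 0.253, 0, 0, 0, 1, -0.021, -0.04, 0.253, 0, 0, 0, 1, -0.021, -0.04, 0.253, 0, 0, 0, 1, -0.021, -0.04, 0.253, 0, 0, 0, 1, -0.021, -0.04, 0.253, 0, 0, 0, 1, -0.021, -0.04, 0.253, 0, 0, 0, 1, -0.021, -0.04, 0.253, 0, 0, 0, 1, -0.021, -0.04, 0.253, 0, 0, 0], newtons=70)

```text
time_s: 2.32
position: [0.4693, 0.0837, 0.0296]
tool_rot: [[-0.997, -0.073, 0.002], [-0.073, 0.997, -0.0], [-0.002, -0.0, -1.0]]
ft_force: [-1.4, -0.0, 10.4]
grip_width: 0.0225
gripper_force: 69.5
```

Emit:
arm_command(commands=[1, 0, 0, 0, 0, 0, 0, 1, 0, 0, 0, 0, 0, 0, 1, 0, 0, 0, 0, 0, 0, 1, 0, 0, 0, 0, 0, 0])

```text
time_s: 2.65
position: [0.4693, 0.0837, 0.0296]
tool_rot: [[-0.997, -0.073, 0.002], [-0.073, 0.997, -0.0], [-0.002, -0.0, -1.0]]
ft_force: [-1.9, 0.1, 11.7]
grip_width: 0.0232
gripper_force: 69.5
```

Emit:
arm_command(commands=[1, 0, 0, -0.08, 0, 0, 0, 1, 0, 0, -0.16, 0, 0, 0, 1, 0, 0, -0.24, 0, 0, 0, 1, 0, 0, -0.32, 0, 0, 0, 1, 0, 0, -0.34, 0, 0, 0, 1, 0, 0, -0.34, 0, 0, 0])

```text
time_s: 3.15
position: [0.4696, 0.0837, 0.2015]
tool_rot: [[-0.997, -0.073, 0.007], [-0.073, 0.997, -0.0], [-0.007, -0.001, -1.0]]
ft_force: [0.1, -0.8, -3.1]
grip_width: 0.0232
gripper_force: 70.0
```

```bash
python3 - <<'E'
from h import *
s=env.observe();print(s['position'],s['ft_force'],s['wrist_torque'],s['q'])
D=down(-12);R=Ro.from_rotvec(D[:,1]*.05).as_matrix()@D
plan([.4965,-.358,.18],R)
E
```

```text
[0.46962493 0.08370431 0.20152832] [ 0.13797414 -0.80120901 -3.13555699] [ 0.00963642 -0.02157071 -0.05476174] [-4.15363598e+00  1.70093302e+01  9.04835521e+01 -2.02351946e-05
  7.21237923e+01 -9.83563418e+01]
rows 14.837791024150317 [ 0.0114 -0.8849  0.0438] [-0.0195  0.0192  0.8849]
```

Emit:
arm_command(commands=[1, 0.0114, -0.885, 0.044, -0.0195, 0.0192, 0.885, 1, 0.0114, -0.885, 0.044, -0.0195, 0.0192, 0.885, 1, 0.0114, -0.885, 0.044, -0.0195, 0.0192, 0.885, 1, 0.0114, -0.885, 0.044, -0.0195, 0.0192, 0.885, 1, 0.0114, -0.885, 0.044, -0.0195, 0.0192, 0.885, 1, 0.0114, -0.885, 0.044, -0.0195, 0.0192, 0.885, 1, 0.0114, -0.885, 0.044, -0.0195, 0.0192, 0.885, 1, 0.0114, -0.885, 0.044, -0.0195, 0.0192, 0.885, 1, 0.0114, -0.885, 0.044, -0.0195, 0.0192, 0.885, 1, 0.0114, -0.885, 0.044, -0.0195, 0.0192, 0.885, 1, 0.0114, -0.885, 0.044, -0.0195, 0.0192, 0.885, 1, 0.0114, -0.885, 0.044, -0.0195, 0.0192, 0.885])

```text
time_s: 4.15
position: [0.4942, -0.3628, 0.173]
tool_rot: [[-0.133, 0.991, -0.007], [0.99, 0.133, 0.043], [0.044, -0.001, -0.999]]
ft_force: [-0.9, -0.5, -3.2]
grip_width: 0.0231
gripper_force: 70.0
```

```bash
python3 - <<'E'
from h import *
s=env.observe();print(s['position'],s['q'],s['qvel'])
D=down(-12);R=Ro.from_rotvec(D[:,1]*.05).as_matrix()@D
plan([.4965,-.358,.15],R)
E
```

```text
[ 0.49420666 -0.36281168  0.17302512] [-47.88306209  32.30856658  69.52541999   1.40733031  80.26635896
 -55.79534793] [ 2.50112647 -2.60939966  4.79724457  3.97377986  0.36717194 86.09817661]
rows 2.7448508706128503 [0.0069 0.0059 0.0464] [-0.008   0.003   0.1636]
```

Emit:
arm_command(commands=[1, 0, 0, 0, 0, 0, 0, 1, 0, 0, 0, 0, 0, 0])

```text
time_s: 4.32
position: [0.4949, -0.3574, 0.1746]
tool_rot: [[-0.147, 0.989, -0.007], [0.988, 0.147, 0.045], [0.045, 0.0, -0.999]]
ft_force: [0.2, 0.9, -2.7]
grip_width: 0.0229
gripper_force: 69.9
```

```bash
python3 - <<'E'
from h import *
D=down(-12);R=Ro.from_rotvec(D[:,1]*.05).as_matrix()@D
plan([.4965,-.358,.12],R)
snap('top','top1.png');snap('scene','scene1.png')
a=cv2.imread('pics/top1.png')[180:340,320:530];b=cv2.imread('pics/scene1.png')[200:400,300:520]
cv2.imwrite('pics/c1.png',np.hstack([cv2.resize(a,(400,305),interpolation=2),cv2.resize(b,(336,305),interpolation=2)]))
E
```

```text
rows 2.8602641972512544 [-0.0066  0.003   0.109 ] [-0.0081  0.0023  0.1705]
```

View pics/c1.png

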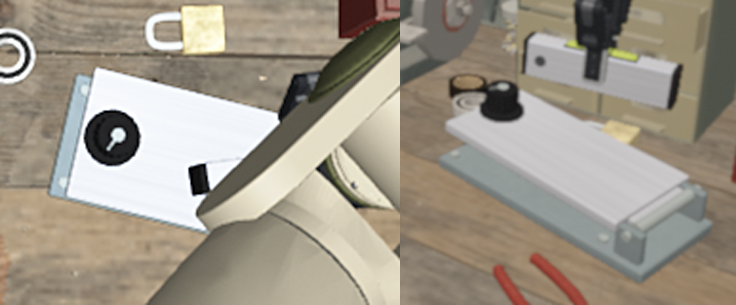

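The arm holds the level above the plate and the bystanders are untouched. I'll correct the yaw and lower it next.

Emit:
arm_command(commands=[1, -0.0066, 0.003, 0.109, -0.0081, 0.0023, 0.1705, 1, -0.0066, 0.003, 0.109, -0.0081, 0.0023, 0.1705, 1, -0.0066, 0.003, 0.109, -0.0081, 0.0023, 0.1705, 1, -0.0066, 0.003, 0.109, -0.0081, 0.0023, 0.1705, 1, -0.0066, 0.003, 0.109, -0.0081, 0.0023, 0.1705, 1, -0.0066, 0.003, 0.109, -0.0081, 0.0023, 0.1705])

```text
time_s: 4.92
position: [0.4976, -0.3585, 0.1225]
tool_rot: [[0.206, 0.978, 0.014], [0.977, -0.207, 0.045], [0.047, 0.004, -0.999]]
ft_force: [-0.4, 0.1, -1.2]
grip_width: 0.0226
gripper_force: 69.9
```

```bash
python3 - <<'E'
from h import *
D=down(-12);R=Ro.from_rotvec(D[:,1]*.05).as_matrix()@D
print(env.observe()['ft_force']);plan([.4965,-.358,.094],R)
snap('wrist','w2.png');snap('scene','scene2.png')
a=cv2.imread('pics/w2.png');b=cv2.imread('pics/scene2.png')[200:400,300:520]
cv2.imwrite('pics/c2.png',np.hstack([cv2.resize(a,(400,300),interpolation=2),cv2.resize(b,(330,300),interpolation=2)]))
E
```

```text
[-0.42195502  0.10250835 -1.19053297]
rows 0.6849956288829374 [-0.0022 -0.0025  0.057 ] [0.0018 0.0015 0.0007]
```

View pics/c2.png

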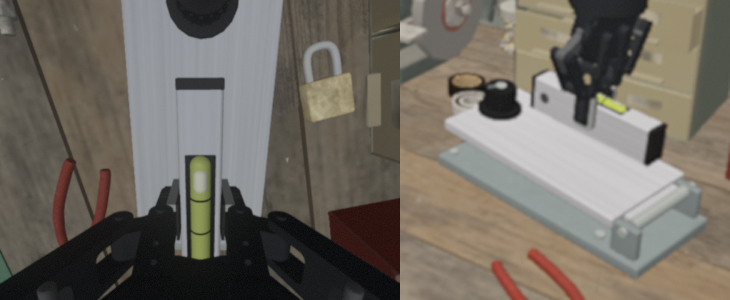

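The level is in line with the plate and centred across it, with a gap before the knob. I'll lower it slowly.

Emit:
arm_command(commands=[1, -0.002, -0.0025, 0.03, 0.0018, 0.0015, 0, 1, -0.002, -0.0025, 0.057, 0.0018, 0.0015, 0, 1, -0.002, -0.0025, 0.064, 0.0018, 0.0015, 0, 1, -0.002, -0.0025, 0.067, 0.0018, 0.0015, 0, 1, -0.002, -0.0025, 0.067, 0.0018, 0.0015, 0])

```text
time_s: 5.43
position: [0.4964, -0.3581, 0.0886]
tool_rot: [[0.21, 0.978, 0.01], [0.976, -0.21, 0.05], [0.051, -0.001, -0.999]]
ft_force: [-0.2, 0.2, -2.3]
grip_width: 0.023
gripper_force: 69.9
```

Emit:
arm_command(commands=[1, 0, 0, 0.003, 0, 0, 0, 1, 0, 0, 0.005, 0, 0, 0, 1, 0, 0, 0.005, 0, 0, 0])

```text
time_s: 5.68
position: [0.4963, -0.3579, 0.0861]
tool_rot: [[0.211, 0.977, 0.01], [0.976, -0.211, 0.049], [0.05, -0.0, -0.999]]
ft_force: [-0.4, 0.5, -1.7]
grip_width: 0.0231
gripper_force: 70.0
```

Emit:
arm_command(commands=[1, 0, 0, 0.002, 0, 0, 0, 1, 0, 0, 0.004, 0, 0, 0, 1, 0, 0, 0.004, 0, 0, 0])

```text
time_s: 5.93
position: [0.4964, -0.3579, 0.0858]
tool_rot: [[0.21, 0.978, 0.011], [0.976, -0.211, 0.048], [0.05, 0.0, -0.999]]
ft_force: [-4.1, 3.8, 12.1]
grip_width: 0.0229
gripper_force: 71.9
```

Emit:
arm_command(commands=[0.8, 0, 0, 0, 0, 0, 0, 0.3, 0, 0, 0, 0, 0, 0, -0.1, 0, 0, 0, 0, 0, 0, -0.1, 0, 0, 0, 0, 0, 0, -0.1, 0, 0, 0, 0, 0, 0, -0.1, 0, 0, -0.04, 0, 0, 0, -0.1, 0, 0, -0.1, 0, 0, 0, -0.1, 0, 0, -0.18, 0, 0, 0, -0.1, 0, 0, -0.18, 0, 0, 0, -0.1, 0, 0, -0.18, 0, 0, 0])

```text
time_s: 6.77
position: [0.4959, -0.3629, 0.1757]
tool_rot: [[0.211, 0.977, 0.013], [0.976, -0.211, 0.046], [0.048, 0.003, -0.999]]
ft_force: [0.1, -0.0, -1.2]
grip_width: 0.0469
gripper_force: 0.0
```

```bash
python3 - <<'E'
from h import *
s=env.observe();print(s['grip_width'],s['position'])
snap('wrist','w3.png')
plan([.523,-.228,.17],down(20))
for k in ([.5217,-.2255,.098],[.524,-.228,.098]):print(proj('w3.png',k))
E
```

```text
0.04685132757182518 [ 0.49590819 -0.36289524  0.17574653]
rows 4.51421827250039 [ 0.2734 -0.0027  0.0216] [ 0.0066 -0.0235 -0.2682]
[ 3.12763158e+02 -2.64860777e-02]
[318.29642376   4.36262417]
```

View pics/w3.png

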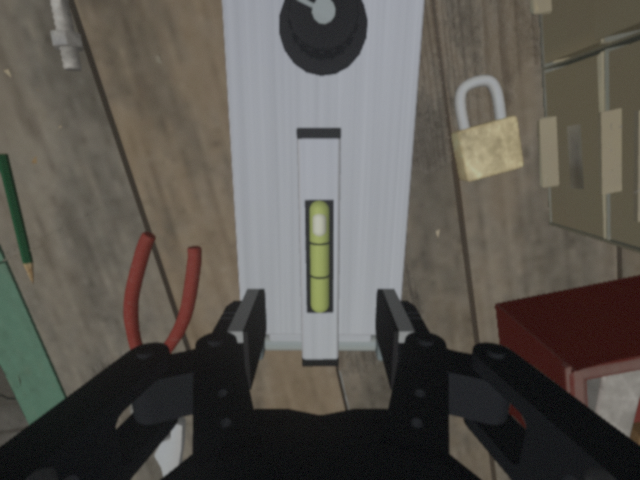

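The level stands alone on the plate, ends at (319,130) and (320,364), with the fingers clear. The knob flange is centred near (323,28). I'll check where the level sits along the plate.

```bash
python3 - <<'E'
from h import *
n='w3.png'
a=ray(n,(319,129),.098);b=ray(n,(320,365),.0905);print(a,b,(a+b)/2,np.linalg.norm(a-b))
h1=ray(n,(268,344),.051);h2=ray(n,(378,344),.051);print('plate end',h1,h2)
e=[ray(n,(281,25),.069),ray(n,(367,25),.069)];print('flange',e,np.linalg.norm(e[0]-e[1]));print('flange near',ray(n,(323,75),.069))
y=np.array([.2045,.979]);y/=np.linalg.norm(y)
print('near edge->center',ray(n,(323,75),.069)[:2]+.026*y, 'lvl-seat', ((a+b)/2)[:2]@y-((ray(n,(323,75),.069)[:2]+.026*y)@y-.128))
E
```

```text
[ 0.51157818 -0.28681285  0.098     ] [ 0.48065137 -0.43214222  0.0905    ] [ 0.49611478 -0.35947753  0.09425   ] 0.1487727881444776
plate end [ 0.44004809 -0.43063437  0.051     ] [ 0.52286836 -0.44867614  0.051     ]
flange [array([ 0.50261668, -0.22376135,  0.069     ]), array([ 0.55154327, -0.23431167,  0.069     ])] 0.050051174577185956
flange near [ 0.5208467  -0.25527167  0.069     ]
near edge->center [ 0.52616301 -0.229821  ] lvl-seat -0.005061233164398382
```

Emit:
arm_command(commands=[-0.41, 0.277, -0.001, 0.0216, 0.0066, -0.0235, -0.268, -0.41, 0.277, -0.001, 0.0216, 0.0066, -0.0235, -0.268, -0.41, 0.277, -0.001, 0.0216, 0.0066, -0.0235, -0.268, -0.41, 0.277, -0.001, 0.0216, 0.0066, -0.0235, -0.268, -0.41, 0.277, -0.001, 0.0216, 0.0066, -0.0235, -0.268, -0.41, 0.277, -0.001, 0.0216, 0.0066, -0.0235, -0.268, -0.41, 0.277, -0.001, 0.0216, 0.0066, -0.0235, -0.268, -0.41, 0.277, -0.001, 0.0216, 0.0066, -0.0235, -0.268])

```text
time_s: 7.48
position: [0.5239, -0.2269, 0.1691]
tool_rot: [[-0.339, 0.941, -0.002], [0.941, 0.339, 0.001], [0.002, -0.001, -1.0]]
ft_force: [-0.6, 0.1, -1.1]
grip_width: 0.0602
gripper_force: 0.0
```

```bash
python3 - <<'E'
from h import *
s=env.observe();print(s['grip_width'],s['position'],s['q'])
plan([.525,-.2285,.096],down(20))
E
```

```text
0.06021061918628224 [ 0.52391019 -0.22687491  0.16913978] [-3.52976465e+01  2.78976659e+01  7.83695261e+01  1.53576282e-02
  7.38578980e+01 -5.51073189e+01]
rows 1.7545791839685803 [-0.0041  0.0011  0.1463] [-0.0005 -0.0009 -0.0016]
```

Lower to grip height, close with moderate force.

Emit:
arm_command(commands=[-0.41, -0.004, 0.001, 0.07, 0, 0, 0, -0.41, -0.004, 0.001, 0.12, 0, 0, 0, -0.41, -0.004, 0.001, 0.146, 0, 0, 0, -0.41, -0.004, 0.001, 0.146, 0, 0, 0, 1, -0.004, 0.001, 0.146, 0, 0, 0, 1, -0.004, 0.001, 0.146, 0, 0, 0, 1, -0.004, 0.001, 0.146, 0, 0, 0, 1, -0.004, 0.001, 0.146, 0, 0, 0, 1, -0.004, 0.001, 0.146, 0, 0, 0], newtons=50)

```text
time_s: 8.23
position: [0.5256, -0.2287, 0.098]
tool_rot: [[-0.341, 0.94, 0.001], [0.94, 0.341, -0.001], [-0.002, 0.001, -1.0]]
ft_force: [-0.9, -2.4, 2.5]
grip_width: 0.0341
gripper_force: 49.7
```

Emit:
arm_command(commands=[1, 0.001, 0, 0.008, 0, 0, 0, 1, 0.002, 0, 0.016, 0, 0, 0, 1, 0.003, 0, 0.02, 0, 0, 0, 1, 0.003, 0, 0.02, 0, 0, 0, 1, 0.003, 0, 0.02, 0, 0, 0])

```text
time_s: 8.65
position: [0.5257, -0.2271, 0.0877]
tool_rot: [[-0.342, 0.94, 0.002], [0.94, 0.342, -0.002], [-0.002, 0.001, -1.0]]
ft_force: [1.7, 0.6, 8.2]
grip_width: 0.0344
gripper_force: 50.0
```

Emit:
arm_command(commands=[1, 0, 0, 0.004, 0, 0, 0, 1, 0, 0, 0.006, 0, 0, 0, 1, 0, 0, 0.006, 0, 0, 0])

```text
time_s: 8.9
position: [0.5258, -0.2266, 0.0847]
tool_rot: [[-0.342, 0.94, 0.002], [0.94, 0.342, -0.001], [-0.002, 0.002, -1.0]]
ft_force: [2.3, 1.9, 8.7]
grip_width: 0.0343
gripper_force: 50.5
```

Emit:
arm_command(commands=[1, 0, 0, 0.003, 0, 0, 0, 1, 0, 0, 0.006, 0, 0, 0, 1, 0, 0, 0.006, 0, 0, 0])

```text
time_s: 9.15
position: [0.5259, -0.2263, 0.0821]
tool_rot: [[-0.342, 0.94, 0.003], [0.94, 0.342, -0.0], [-0.001, 0.002, -1.0]]
ft_force: [2.2, 3.7, 11.4]
grip_width: 0.0343
gripper_force: 50.7
```

Emit:
arm_command(commands=[1, 0, 0, 0.002, 0, 0, 0, 1, 0, 0, 0.004, 0, 0, 0, 1, 0, 0, 0.004, 0, 0, 0])

```text
time_s: 9.4
position: [0.5261, -0.2261, 0.0812]
tool_rot: [[-0.342, 0.94, 0.004], [0.94, 0.342, -0.001], [-0.002, 0.003, -1.0]]
ft_force: [0.1, 6.1, 20.8]
grip_width: 0.0342
gripper_force: 52.1
```

```bash
python3 - <<'E'
from h import *
snap('wrist','w4.png');snap('scene','scene4.png')
a=cv2.imread('pics/w4.png');b=cv2.imread('pics/scene4.png')[220:400,300:520]
cv2.imwrite('pics/c4.png',np.hstack([a[:,100:540][:480],cv2.resize(b,(360,480),interpolation=2)]))
E
```

```text
(no output)
```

View pics/c4.png

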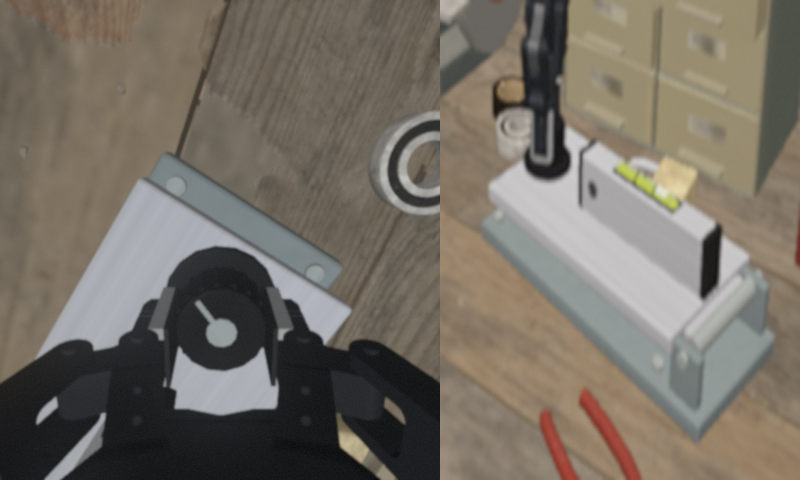

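Pressed down, the foot is on the pad (force stiffens to about 21 N). The scene view shows the bubble well toward the hinge end, so the knob has to turn clockwise. I'll start with 0.6 rad.

Emit:
arm_command(commands=[1, 0, 0, -0.0024, 0, 0, 0.05, 1, 0, 0, -0.0034, 0, 0, 0.1, 1, 0, 0, -0.0042, 0, 0, 0.15, 1, -0.0005, 0, -0.005, 0, 0, 0.2, 1, -0.001, 0, -0.0058, 0, 0, 0.25, 1, -0.001, 0, -0.0064, 0, 0, 0.287, 1, -0.001, 0, -0.0064, 0, 0, 0.287, 1, -0.001, 0, -0.0064, 0, 0, 0.287], newtons=60)

```text
time_s: 10.17
position: [0.5271, -0.2265, 0.084]
tool_rot: [[0.25, 0.968, 0.006], [0.968, -0.25, -0.0], [0.001, 0.006, -1.0]]
ft_force: [4.4, 7.6, 13.7]
grip_width: 0.0339
gripper_force: 58.7
```

Emit:
arm_command(commands=[1, 0, 0, 0, 0, 0, 0, 1, 0, 0, 0, 0, 0, 0, 1, 0, 0, 0, 0, 0, 0, 1, 0, 0, 0, 0, 0, 0, 1, 0, 0, 0, 0, 0, 0, 1, 0, 0, 0, 0, 0, 0, 1, 0, 0, 0, 0, 0, 0, 1, 0, 0, 0, 0, 0, 0, 1, 0, 0, 0, 0, 0, 0, 1, 0, 0, 0, 0, 0, 0])

```text
time_s: 11.0
position: [0.5271, -0.2264, 0.084]
tool_rot: [[0.25, 0.968, 0.006], [0.968, -0.25, -0.0], [0.001, 0.006, -1.0]]
ft_force: [4.8, 5.7, 14.2]
grip_width: 0.0338
gripper_force: 58.7
```

```bash
cat >> h.py <<'E'
# level top frame (plate level): centre and direction toward the knob
LC=np.array([.4961,-.358,.0905]);LY=np.array([.2045,.979,0]);LX=np.array([.979,-.2045,0])
def strip(fn,ppm=4,L=50,W=14):  # rectified vial patch: columns = along level (+ = knob end), 4 px/mm
    f=np.load('pics/'+fn+'.npz');im=cv2.imread('pics/'+fn)
    q=[LC+a*LY*1e-3+b*LX*1e-3 for a,b in((-L,-W),(L,-W),(L,W),(-L,W))]
    src=np.float32([proj(fn,p) for p in q]);dst=np.float32([(0,0),(2*L*ppm,0),(2*L*ppm,2*W*ppm),(0,2*W*ppm)])
    return cv2.warpPerspective(im,cv2.getPerspectiveTransform(src,dst),(2*L*ppm,2*W*ppm),flags=cv2.INTER_CUBIC)
E
python3 - <<'E'
from h import *
print(env.observe()['time_s'])
snap('top','top5.png');snap('scene','scene5.png')
cv2.imwrite('pics/c5.png',np.vstack([strip('scene4.png'),strip('scene5.png'),strip('top5.png')]))
E
```

```text
11.0
```

View pics/c5.png

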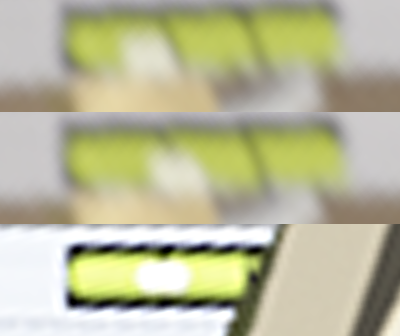

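The bubble has moved from about -17.5 mm to about -10.5 mm, now on the hinge-side line. I'll turn roughly 0.7 rad more.

Emit:
arm_command(commands=[1, 0.0004, 0.0002, -0.0008, 0, 0, 0.05, 1, 0.0008, 0.0004, -0.0017, 0, 0, 0.1, 1, 0.0008, 0.0004, -0.0025, 0, 0, 0.15, 1, 0.0008, 0.0004, -0.0034, 0, 0, 0.2, 1, 0.0008, 0.0004, -0.0042, 0, 0, 0.25, 1, 0.0008, 0.0004, -0.005, 0, 0, 0.3, 1, 0.0008, 0.0004, -0.0056, 0, 0, 0.334, 1, 0.0008, 0.0004, -0.0056, 0, 0, 0.334, 1, 0.0008, 0.0004, -0.0056, 0, 0, 0.334])

```text
time_s: 11.85
position: [0.5279, -0.2275, 0.0869]
tool_rot: [[0.815, 0.58, 0.007], [0.58, -0.815, -0.003], [0.004, 0.007, -1.0]]
ft_force: [6.8, 0.7, 11.3]
grip_width: 0.0342
gripper_force: 58.6
```

Emit:
arm_command(commands=[1, 0, 0, 0, 0, 0, 0, 1, 0, 0, 0, 0, 0, 0, 1, 0, 0, 0, 0, 0, 0, 1, 0, 0, 0, 0, 0, 0, 1, 0, 0, 0, 0, 0, 0, 1, 0, 0, 0, 0, 0, 0, 1, 0, 0, 0, 0, 0, 0, 1, 0, 0, 0, 0, 0, 0, 1, 0, 0, 0, 0, 0, 0, 1, 0, 0, 0, 0, 0, 0, 1, 0, 0, 0, 0, 0, 0])

```text
time_s: 12.77
position: [0.5279, -0.2274, 0.0869]
tool_rot: [[0.815, 0.58, 0.007], [0.58, -0.815, -0.003], [0.004, 0.007, -1.0]]
ft_force: [7.5, 0.5, 9.6]
grip_width: 0.0339
gripper_force: 58.6
```

```bash
python3 - <<'E'
from h import *
snap('top','top6.png');snap('scene','scene6.png')
z=lambda n:cv2.resize(strip(n),(800,224))
cv2.imwrite('pics/c6.png',np.vstack([z('scene6.png'),z('top6.png')]))
E
```

```text
(no output)
```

View pics/c6.png

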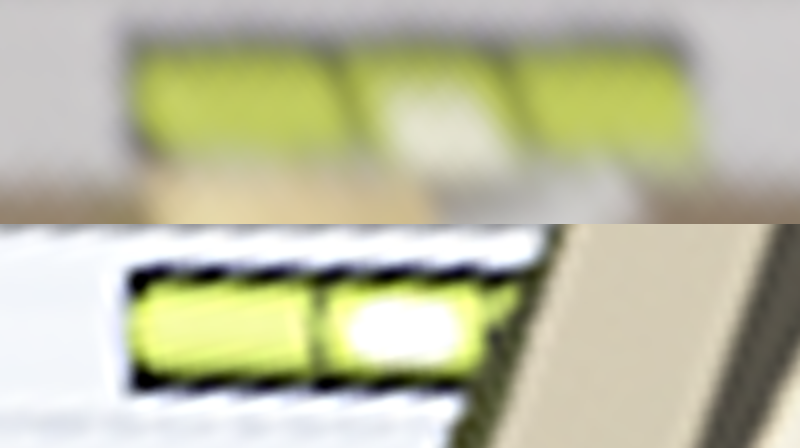

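Both views show the bubble centred: in the top view it is 10.75 mm from the left line against the 10.5 mm target. I'll add a little push, let it settle, and check by number.

Emit:
arm_command(commands=[1, 0, 0, 0.0006, 0, 0, 0, 1, 0, 0, 0.0006, 0, 0, 0, 1, 0, 0, 0.0006, 0, 0, 0, 1, 0, 0, 0.0006, 0, 0, 0, 1, 0, 0, 0.0006, 0, 0, 0, 1, 0, 0, 0.0006, 0, 0, 0, 1, 0, 0, 0.0006, 0, 0, 0, 1, 0, 0, 0.0006, 0, 0, 0, 1, 0, 0, 0.0006, 0, 0, 0, 1, 0, 0, 0.0006, 0, 0, 0, 1, 0, 0, 0.0006, 0, 0, 0, 1, 0, 0, 0.0006, 0, 0, 0])

```text
time_s: 13.87
position: [0.528, -0.2275, 0.0868]
tool_rot: [[0.815, 0.58, 0.008], [0.58, -0.815, -0.003], [0.004, 0.007, -1.0]]
ft_force: [6.6, 1.1, 13.3]
grip_width: 0.034
gripper_force: 58.7
```

```bash
python3 - <<'E'
from h import *
snap('top','top7.png')
for n in('top6.png','top7.png'):
    r=strip(n)[46:62].astype(int); b=r[:,:,0].mean(0)  # blue: high in the white bubble, low in the dark line
    w=np.where(b[:245]*(np.arange(245)>100)>190)[0]; print(n,'bubble mm',w.min()/4,w.max()/4,w.mean()/4,'line mm',(130+np.argmin(r.sum(2).mean(0)[130:190]))/4)
E
```

```text
top6.png bubble mm 43.25 57.5 50.375 line mm 39.5
top7.png bubble mm 43.0 57.25 50.125 line mm 39.5
```

Bubble is 10.6 mm from the line (centred within about 0.2 mm), with 13 N of push and a firm grip.

```bash
python3 -c "
from rig import env
print(env.close_job())"
```

```text
the job is handed in; nothing more can be done
None
```

The level stands on the plate and is let go, and the job was handed in at about 14 s with the knob held and pressed at about 13 N. The last top-camera check put the bubble within about 0.2 mm of centre; no verdict came back.

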